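# Hold a near-field probe through the guide bore over a chip

## Robot

A 6-joint arm with a two-finger parallel gripper is mounted at the origin on the work surface. World frame = base frame: x ahead of the robot, y to its left, z up, the work surface at z = 0. Lengths are in m, angles in rad, forces in N, time in s.
With the tool pointing down it reaches from about 0.225 to 0.725 m from the base axis. Payload 3.1 kg.
Tool frame: the origin (TCP) lies at the very end of the fingers, on their centre line; the grasp point (between the pads) lies env.tcp_to_grasp behind it (env.tcp_to_grasp is the distance from the TCP to the grasp point, in m); z points along the fingers, y is the line along which they close (so a half turn about z gives the same grasp; the last joint's range is limited). The gripper opens to 85 mm and grips with 20 to 120 N. Pads are 22 mm wide; open, the fingers measure 114 mm over their backs; the gripper's body (76 mm by 85 mm) begins 54 mm behind the grasp point. The pads swing forward as they close: fully open they stand 13 mm farther back than shut.
Start: joints at [-0.128, 0.048, 0.099, 1.622, 0, 1.443], TCP at [0.525, -0, 0.231] pointing down, gripper open.
Joint ranges: [-2.91, 2.91], [-0.99, 1.94], [-1.21, 1.42], [-2.12, 2.29], [-1.49, 1.47], [-3.14, 3.14]. Speed limits (rad/s): [2.79, 2.79, 3.14, 3.14, 3.14, 3.14].

## Interface

Orientations are given as a 3x3 rotation matrix whose columns are the frame's x, y, z axes.
In Python, from rig import env, eyes, close_job gives the robot as it stands. The module is installed in compiled form; this text tells all that it offers.
- The arm moves only by the tool send_path, called after "Request:" as name(argument=value, ...) on one line, values as JSON. Schema: {"type":"object","properties":{"steps":{"type":"object","properties":{"dx":{"type":"array","items":{"type":"number"},"minItems":1,"maxItems":5},"dy":{"type":"array","items":{"type":"number"},"minItems":1,"maxItems":5},"dz":{"type":"array","items":{"type":"number"},"minItems":1,"maxItems":5},"yaw":{"type":"array","items":{"type":"number"},"minItems":1,"maxItems":5},"finger_gap":{"type":"array","items":{"type":"number"},"minItems":1,"maxItems":5}},"additionalProperties":false,"required":["dx","dy","dz","yaw","finger_gap"]},"clamp_n":{"type":"number"},"only":{"type":"string"},"quiet":{"type":"boolean"},"lines":{"type":"string"}},"required":["steps"],"additionalProperties":false}. steps is an object with one list for each field, all of the same length, 1 to 5, a row being the entries at one place: dx, dy, dz (the shift in shares of the most that a row can go, 1 being 50 mm), yaw (a turn about the tool's z in fractions of the full range, 1 being 4 rad), finger_gap (the finger opening in m); each row shifts and turns the commanded pose from where the row before left it, along the tool's axes as they then stand; what a row does not reach is not made up. A row lasts 1/10 s, in which the tool goes at most 0.05 m and 0.15 rad, less where a joint would pass 70% of its speed; a pose out of reach is approached as far as the arm can. The fingers move at their own pace and stop on an object; clamp_n is the grip in N (left out, the last holds). Time passes only in rows, so rows that do not move let the fingers close. The tool returns the time, the measured TCP pose, the force, the opening and the grip force at its end. only (a regular expression) keeps the lines of the reply that match it, lines (a string "A,B") keeps lines A to B, and quiet returns only ok. Shift and turn numbers lie between -1 and 1, and a call with a number outside is refused. Input that does not fit is refused with a message, and nothing moves.
- env.observe(): the state, without advancing time (a new reading comes with each control period).
- eyes.capture(name): name is "scene" or "side" or "wrist"; returns a dict with "image" (480x640x3 uint8, red, green, blue), "vfov" (degrees; the focal length in pixels is half the picture's height over the tangent of half this angle, whatever the lens; pixels are square), "cx", "cy" (the principal point, pixels), "world_from_camera" (4x4, takes a point from camera to world coordinates). Camera axes: x right, y up, looking along -z (the intrinsics and any distortion apply to the point x, -y, -z); pixel columns grow to the right and rows downward; lengths in m; the calibration is good to about 2 mm. A picture is of the moment at which its call begins. There is no depth.
- close_job(): hands the job in; it is judged then, once.
Trained networks look in the newest picture that a camera, given by its name, has taken for a name from the list of things; names that differ only in an ending like _2 or _b are one class to them, and where a whole thing is asked for, a point or a joint stands for the part that bears it (a point fixed in the world has none). Each returns a list of dicts, best first, with "p" (0 to 1); they miss things now and then, are a little off and sometimes report something else, mostly with a low value. They report only what shows in the picture. A call takes as long as a camera call. They do not tell look-alikes from the thing itself.
- eyes.spot_in(query, camera): "extent" ([centre column, centre row, width, height] in pixels, round what is visible of it).
- eyes.landmark_of(query, camera): "pixel" ([row, column] in pixels: a listed point, or the origin of a listed thing).
The state is a dict: "time": time; "joint_pos": joint angles; "dq": joint speeds; "effort": joint torques, N m; "eef_pos": TCP position; "tool_rot": TCP orientation; "force": force on the tool from outside, world axes, zero at the start; "moment": the same for the moment, N m; "grip_width": finger opening in m; "finger_force": force on a finger pad.
Only numpy, scipy, OpenCV 4.12 (cv2) and the standard library are available. Lean on these libraries where they do the work, as an engineer would, in place of code of your own. Each camera call takes 0.05 s, during which the arm holds its last target. There are 200 camera calls.

## Task

Take the tall slim probe out of its stand, gripping it gently (it is a delicate instrument: no more than about 45 N per finger), and lower its stem upright from above through the collared guide bore of the test fixture until the tip hovers about 10 mm above the chip below. Neither the probe nor the gripper may touch the fixture (bore, plate, board or chip), and everything else on the bench stays where it is. Finish while still holding the probe there, still, upright and centred in the bore; do not let go.

Things in the scene. Friction and masses are not known exactly. Their poses are not given: they have to be found in the camera images.
- probe: tall slim near-field probe, 0.1 kg. From its tip (the origin; z up its axis): round steel stem 8 mm dia, 75 mm long; flange 44 mm dia, 5 mm thick; round grey handle 26 mm dia from 80 to 150 mm above the tip; steel cap 16 mm dia, 8 mm tall. It starts upright in its stand, stem in the hole, flange resting on the stand's top plate, tip 10 mm above the table. Its yaw does not matter
- probe_tip (a point): the centre of the free lower end of the slim probe's stem
- probe_grip (a point): point on the slim probe's axis 118 mm above its tip, a good height to grip the handle: the fingertips stay clear of the flange below
- stand: the slim probe's stand, fixed: a steel foot 84 x 84 x 10 mm, four thin posts and a top plate 70 x 70 mm whose top is 85 mm above the table, with one central hole 20 mm in diameter. Origin: centre of its underside
- fixture: test fixture, fixed: black base 160 (x) x 200 (y) x 18 mm, a green circuit board on it and, on four corner posts, an aluminium guide plate 150 x 190 x 10 mm, its top at 86 mm (post nuts 4 mm higher). The guide bore, 22 mm dia, has a raised steel collar 36 mm outside dia, 10 mm high; two plain 10 mm holes are not used. Origin: centre of its underside, z up
- guide_mouth (a point): centre of the guide bore at the top of the collar, 96 mm above the table, at +10 mm in x and +25 mm in y from the fixture's origin; the bore runs straight down, 20 mm through collar and plate
- chip_top (a point): centre of the top face of the square black chip (28 x 28 mm) on the board, on the bore's axis, 28 mm above the table, 68 mm below the guide mouth and 48 mm below the plate's underside
- short_probe: another probe, not to be used: short fat handle 40 mm in diameter and 32 mm tall, flange 50 mm, stem 14 mm; it stands in a second stand of the same make, which may be to the left or the right of the slim probe's. Origin at its tip. Leave it alone
- spool: solder spool, 48 mm in diameter, 52 mm tall, origin under its centre; leave alone
- boards: stack of three populated circuit boards, 90 x 130 x 48 mm, origin under its centre; leave alone
- mug: blue mug, rim diameter 80 mm, 95 mm tall, origin under its centre; leave alone
- parts_bin: blue divided parts bin, 80 x 140 x 40 mm, origin under its centre; leave alone
- flux_bottle: small white capped bottle, 48 mm in diameter, 110 mm tall, origin under its centre; leave alone
- screwdriver: screwdriver lying on the bench, 170 mm long; leave alone
There are look-alikes about, which are no part of the job. Leave any orange or pink look-alike of the probe alone.

How it is judged:
On the way, in this order (a step that is already met when the one before it is completed fails the run):
1. the slim probe is lifted clear of its stand, tip above the stand's top plate, in the fingers (height (world z) of probe_tip above 0.088 m and contact force between the fingers and probe above 2 N), for 0.1 s.
2. its tip comes over the guide bore from above (horizontal distance between probe_tip and guide_mouth below 0.008 m and z of probe_tip in the frame of guide_mouth above -0.01 m).
At the end, for the whole second after the job is handed in: The slim probe is held in the fingers, at rest and upright (within 0.08 rad), its stem through the collared guide bore, the tip within 4 mm of the bore's axis and 4 to 17 mm above the chip, touching nothing of the fixture (horizontal distance between probe_tip and guide_mouth below 0.004 m and z of probe_tip in the frame of chip_top between 0.004 and 0.017 m and angle between probe's own z axis and vertical below 0.08 rad and linear speed of probe below 0.01 m/s and contact force between the fingers and probe above 2 N and contact force between probe and fixture below 0.3 N); the arm keeps its last pose, push and grip.
It fails at once if the probe or the robot touches the test fixture (more than 1 N) (contact force between fixture and anything else above 1 N).
It fails at once if the slim probe is gripped harder than about 50 N per finger (contact force between the fingers and probe above 110 N).
It fails at once if another thing on the bench is moved more than 20 mm (distance of any of short_probe, spool, boards, mug, parts_bin, flux_bottle, screwdriver from where it was at the start of the episode above 0.02 m).
It also fails if it takes over 56 s, if anything falls off the work surface, if the arm or the gripper's body presses on something with over 40 N, if the wrist force passes 120 N, or if a joint passes its speed limit or range.

## Working session

There is one attempt and no reset: what is moved stays moved. The work goes in short steps, Python scripts to look and compute and a tool call to move; the robot and the scene stay as the last step left them, time stands still between calls to the robot, and variables do not carry over. Pictures are saved under pics/ and viewed, at most 11 in all, crops included, and the job is handed in when it is done.

```bash
mkdir -p pics; cat > h.py <<'E'
import numpy as np, cv2
from rig import env, eyes, close_job
def cap(n, save=None):
    c=eyes.capture(n)
    if save: cv2.imwrite('pics/'+save+'.png', c['image'][:,:,::-1])
    return c
def ray(c,row,col):
    f=240/np.tan(np.radians(c['vfov'])/2)
    T=np.array(c['world_from_camera'])
    d=T[:3,:3]@np.array([(col-c['cx'])/f,-(row-c['cy'])/f,-1]); return T[:3,3],d/np.linalg.norm(d)
def atz(c,row,col,z):
    o,d=ray(c,row,col); return o+d*(z-o[2])/d[2]
def proj(c,p):
    f=240/np.tan(np.radians(c['vfov'])/2)
    T=np.array(c['world_from_camera']); q=T[:3,:3].T@(np.array(p)-T[:3,3])
    return c['cy']-f*q[1]/-q[2], c['cx']+f*q[0]/-q[2]
def tri(rs):
    A=0;b=0
    for o,d in rs:
        P=np.eye(3)-np.outer(d,d);A=A+P;b=b+P@o
    return np.linalg.solve(A,b)
E
python3 - <<'E'
from h import *
np.set_printoptions(precision=4,suppress=True)
s=env.observe();print(s['time'],s['eef_pos'],s['tool_rot'],env.tcp_to_grasp)
for n in ['scene','side','wrist']:
    c=cap(n,n+'0');print(n,{k:v for k,v in c.items() if k!='image'})
    for q in ['probe','probe_tip','probe_grip','short_probe','guide_mouth','chip_top','stand','fixture']:
        print(q,[(np.round(x['pixel'],1).tolist(),round(x['p'],2)) for x in eyes.landmark_of(q,n)[:4]])
E
```

```text
0.0 [0.5244 0.0001 0.2301] [[ 0.      1.     -0.0024]
 [ 1.     -0.      0.0003]
 [ 0.0003 -0.0024 -1.    ]] 0.0187
scene {'vfov': 48.12899599921162, 'cx': 316.0255888720514, 'cy': 234.36027747170286, 'world_from_camera': array([[ 0.5345, -0.7379,  0.4122,  1.0383],
       [ 0.8451,  0.4604, -0.2716, -0.2915],
       [ 0.0106,  0.4935,  0.8697,  1.1146],
       [ 0.    ,  0.    ,  0.    ,  1.    ]])}
probe [([178.4, 388.5], 0.73), ([223.3, 395.9], 0.66), ([151.1, 409.9], 0.61), ([156.7, 363.7], 0.6)]
probe_tip [([149.2, 417.5], 0.98), ([179.9, 393.6], 0.97), ([210.6, 434.2], 0.67), ([153.0, 363.5], 0.62)]
probe_grip [([183.3, 443.4], 0.97), ([197.1, 408.1], 0.82), ([149.2, 391.1], 0.78), ([116.9, 419.9], 0.78)]
short_probe [([214.3, 341.8], 0.75)]
guide_mouth [([266.0, 268.7], 0.89), ([281.6, 259.4], 0.21)]
chip_top [([280.1, 271.0], 0.78), ([292.4, 399.1], 0.43), ([214.3, 341.9], 0.38)]
stand [([186.0, 387.6], 0.77)]
fixture [([282.2, 262.8], 0.77)]
side {'vfov': 56.51796109207801, 'cx': 325.08627588751744, 'cy': 232.16586471057227, 'world_from_camera': array([[-0.9509,  0.1916, -0.
[... 458 characters left out ...]
], 0.84)]
short_probe [([286.6, 343.3], 0.59), ([270.5, 259.5], 0.17)]
guide_mouth [([208.5, 345.1], 0.67)]
chip_top [([230.6, 343.2], 0.88)]
stand [([337.2, 327.3], 0.83)]
fixture [([234.4, 346.0], 0.57)]
wrist {'vfov': 68.86615011703122, 'cx': 316.09040798238857, 'cy': 235.35924388790517, 'world_from_camera': array([[ 1.    ,  0.0001,  0.0008,  0.5245],
       [-0.0003,  0.9474,  0.3201,  0.0827],
       [-0.0007, -0.3201,  0.9474,  0.3746],
       [ 0.    ,  0.    ,  0.    ,  1.    ]])}
probe []
probe_tip []
probe_grip [([60.0, 289.2], 0.63)]
short_probe [([58.7, 288.8], 0.58)]
guide_mouth [([325.2, 359.2], 0.71)]
chip_top []
stand [([326.9, 359.6], 0.22)]
fixture [([293.6, 332.5], 0.73)]
```

View pics/scene0.png

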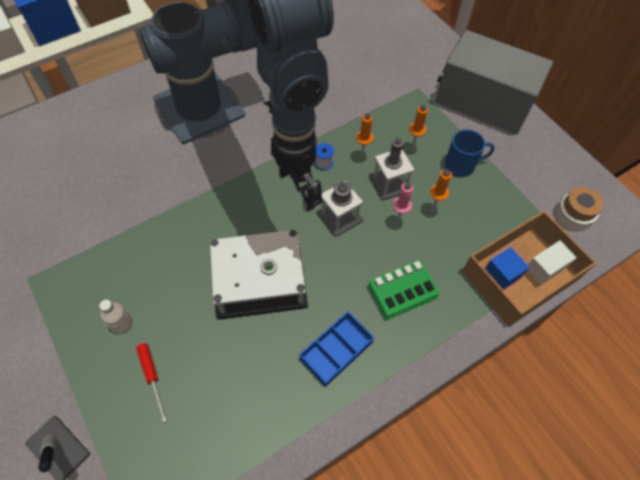

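View pics/side0.png

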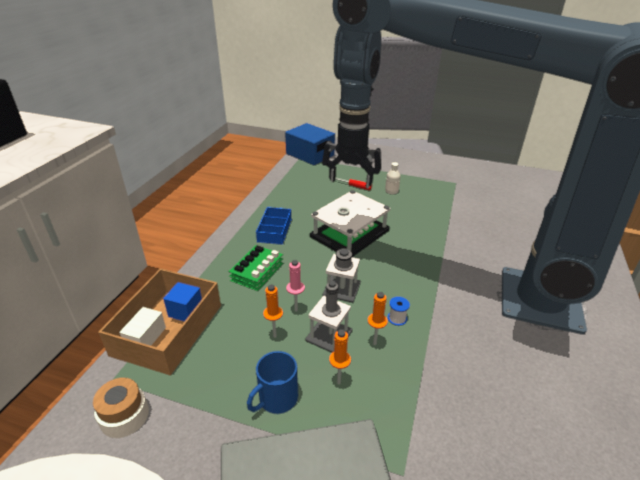

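View pics/wrist0.png

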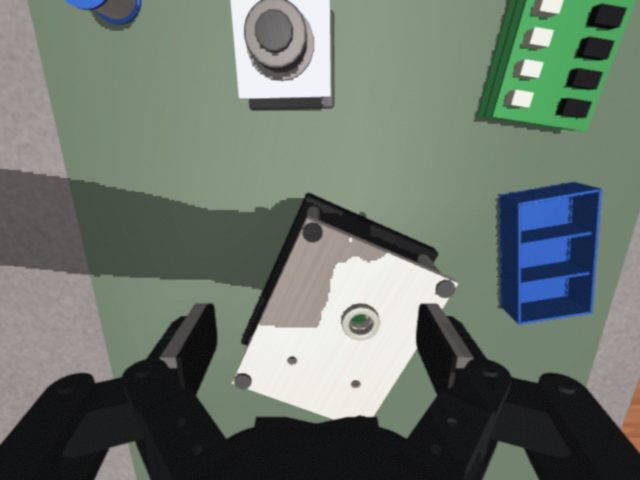

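The target is the grey slim probe: scene (col 396, row 150), side (332, 297). The orange and pink ones are look-alikes, and the short probe sits in the nearer stand at scene (342, 195). The guide bore shows at scene (268, 266), side (344, 209) and wrist (360, 322).

```bash
python3 - <<'E'
from h import *
np.set_printoptions(precision=4,suppress=True)
C={n:cap(n) for n in ['scene','side','wrist']}
def T(**k):
    p=tri([ray(C[n],*v) for n,v in k.items()]); print(p,[np.round(np.array(proj(C[n],p))-v,1) for n,v in k.items()]); return p
print('grip');T(scene=(149.2,391.1),side=(297.2,331.8))
print('tip');T(scene=(178.4,390),side=(334.6,328.4))
print('guide');T(scene=(266,268.7),side=(208.5,345.1),wrist=(325.2,359.2))
for n,v in dict(scene=(266,268.7),side=(208.5,345.1),wrist=(325.2,359.2)).items(): print(n,atz(C[n],*v,.096))
print('chip');T(scene=(280.1,271),side=(230.6,343.2))
print('others at z')
for nm,v,z in [('o1',(112,367),.15),('o2',(107,420),.15),('o3',(172,445),.15),('pink',(185,407),.12),('short',(187,343),.13),('spool',(150,324),.05),('mug',(140,468),.09)]: print(nm,atz(C['scene'],*v,z))
for nm,v,z in [('o_a',(287,272),.15),('o_b',(295,379),.15),('o_c',(333,341),.15),('pink',(264,295),.12),('short',(254,344),.13),('spool',(302,399),.05)]: print(nm,atz(C['side'],*v,z))
for n in ['scene','side']:
    im=C[n]['image']; r,c=(160,395) if n=='scene' else (310,332)
    a=cv2.resize(im[r-50:r+50,c-65:c+65],None,fx=6,fy=6,interpolation=cv2.INTER_CUBIC)[:, :390]if 0 else cv2.resize(im[r-50:r+50,c-33:c+33],None,fx=6,fy=6,interpolation=cv2.INTER_CUBIC)
    globals()[n+'c']=a
cv2.imwrite('pics/crop.png',np.hstack([scenec,sidec])[:,:,::-1])
E
```

```text
grip
[0.4745 0.2893 0.1257] [array([1.1, 1.9]), array([-0.6,  2.2])]
tip
[0.4797 0.2981 0.0115] [array([0.5, 0.9]), array([-0.3,  1.1])]
guide
[ 0.5638 -0.1     0.0979] [array([-1.5, -1.4]), array([ 1.1, -1.6]), array([2.5, 0.1])]
scene [ 0.5675 -0.0989  0.096 ]
side [ 0.5618 -0.11    0.096 ]
wrist [ 0.5639 -0.0986  0.096 ]
chip
[ 0.5638 -0.0988  0.0215] [array([-0.6, -0.9]), array([ 0.2, -0.8])]
others at z
o1 [0.363  0.2909 0.15  ]
o2 [0.4168 0.4078 0.15  ]
o3 [0.5981 0.3372 0.15  ]
pink [0.5673 0.261  0.12  ]
short [0.5012 0.1314 0.13  ]
spool [0.3392 0.1876 0.05  ]
mug [0.5252 0.4854 0.09  ]
o_a [0.6034 0.3291 0.15  ]
o_b [0.3784 0.2782 0.15  ]
o_c [0.4253 0.4059 0.15  ]
pink [0.5983 0.2066 0.12  ]
short [0.494  0.1427 0.13  ]
spool [0.342  0.1801 0.05  ]
```

View pics/crop.png

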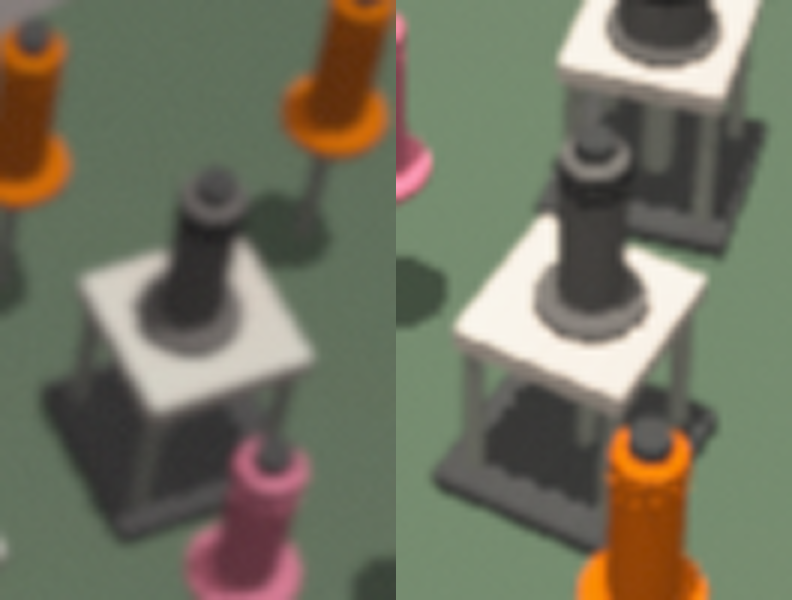

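The manual's scale: shifts go in shares of 50 mm and turns go in shares of 4 rad. Converting my numbers, 0.03 m is 0.6, -0.02 m is -0.4.

Request:
send_path(steps={"dx":[0.4,0.6,0.6,0.6,0.6],"dy":[0,-0.1,-0.1,-0.1,-0.1],"dz":[-0.4,-0.4,-0.2,0,0],"yaw":[0,0,0,0,0],"finger_gap":[0.085,0.085,0.085,0.085,0.085]})

```text
time: 2.0
eef_pos: [0.5051, 0.1411, 0.2822]
tool_rot: [[0.0, 1.0, 0.002], [1.0, -0.0, 0.0], [0.0, 0.002, -1.0]]
force: [0.6, -0.2, -0.1]
grip_width: 0.085
finger_force: 0.0
```

Request:
send_path(steps={"dx":[0.6,0.6,0.6,0.6,0.6],"dy":[-0.1,-0.1,-0.1,-0.1,-0.1],"dz":[0,0,0,0,0],"yaw":[0,0,0,0,0],"finger_gap":[0.085,0.085,0.085,0.085,0.085]})

```text
time: 2.5
eef_pos: [0.4797, 0.2912, 0.2813]
tool_rot: [[-0.0, 1.0, 0.0], [1.0, 0.0, 0.0], [0.0, 0.0, -1.0]]
force: [0.9, -0.2, -0.6]
grip_width: 0.085
finger_force: 0.0
```

Request:
send_path(steps={"dx":[0,0,0],"dy":[0,0,0],"dz":[0,0,0],"yaw":[0,0,0],"finger_gap":[0.085,0.085,0.085]})

```text
time: 2.8
eef_pos: [0.4802, 0.2893, 0.2813]
tool_rot: [[0.001, 1.0, 0.0], [1.0, -0.001, -0.001], [-0.001, 0.0, -1.0]]
force: [-0.0, -0.1, 0.0]
grip_width: 0.0851
finger_force: 0.0
```

```bash
cat > w.py <<'E'
from h import *
import sys
np.set_printoptions(precision=4,suppress=True)
c=cap('wrist',sys.argv[1]); s=env.observe(); print(s['time'],s['eef_pos'],s['tool_rot'][:,2],s['joint_pos'])
for q,z in [('probe_tip',.01),('probe_grip',.128),('probe',.01),('guide_mouth',.096),('chip_top',.028)]:
    print(q,[(np.round(x['pixel'],1).tolist(),round(x['p'],2),atz(c,*x['pixel'],z)) for x in eyes.landmark_of(q,'wrist')[:4]])
E
python3 w.py wrist1
```

```text
2.85 [0.4803 0.2891 0.2814] [ 0.0001 -0.0003 -1.    ] [ 0.4224  0.1625  0.3236  1.7319 -0.0004  1.9944]
probe_tip [([190.5, 227.8], 0.77, array([0.3736, 0.2886, 0.01  ])), ([223.4, 398.8], 0.64, array([0.5815, 0.2472, 0.01  ])), ([144.6, 423.4], 0.64, array([0.6027, 0.3417, 0.01  ]))]
probe_grip [([219.4, 198.1], 0.93, array([0.3755, 0.2866, 0.128 ])), ([262.7, 429.4], 0.87, array([0.5835, 0.2451, 0.128 ])), ([64.2, 247.7], 0.82, array([0.4271, 0.4104, 0.128 ])), ([156.9, 458.9], 0.79, array([0.5982, 0.3404, 0.128 ]))]
probe [([222.0, 399.5], 0.87, array([0.5823, 0.249 , 0.01  ])), ([79.0, 266.0], 0.85, array([0.4251, 0.411 , 0.01  ])), ([145.7, 420.2], 0.68, array([0.5992, 0.3405, 0.01  ])), ([188.9, 316.3], 0.66, array([0.4796, 0.2904, 0.01  ]))]
guide_mouth [([307.1, 330.2], 0.71, array([0.4944, 0.1802, 0.096 ]))]
chip_top []
```

View pics/wrist1.png

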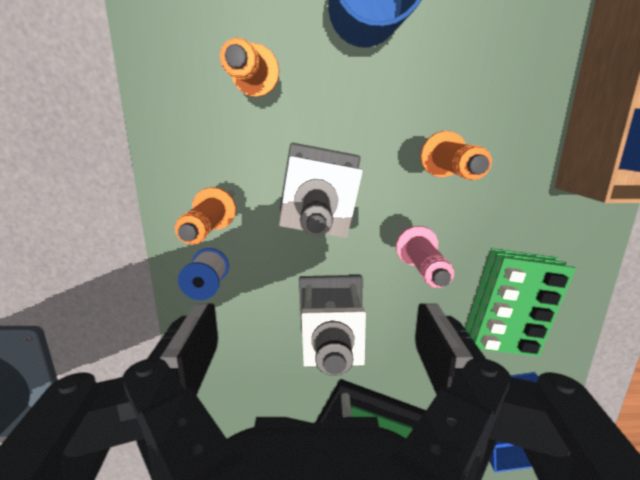

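The slim probe is at wrist (col 317, rows 195–222). Its cap is at (317, 221) and its flange at (317, 197). The neighbours are well clear of the finger line. I'll measure the cap and flange next.

```bash
python3 - <<'E'
from h import *
np.set_printoptions(precision=4,suppress=True)
c=cap('wrist')
print(atz(c,221.5,317,.168),atz(c,196,316.5,.09))
im=c['image'][160:250,265:375]
cv2.imwrite('pics/crop2.png',cv2.resize(im,None,fx=6,fy=6,interpolation=cv2.INTER_CUBIC)[:,:,::-1])
E
```

```text
[0.4803 0.2965 0.168 ] [0.4799 0.2993 0.09  ]
```

View pics/crop2.png

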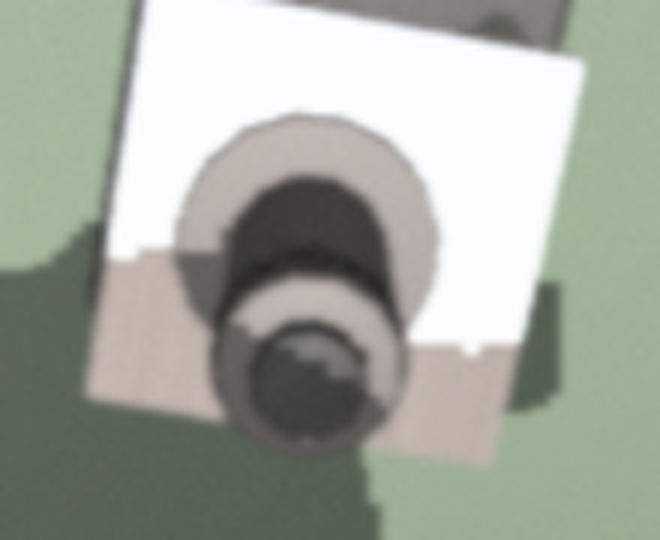

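Cap gives (0.480, 0.295) and flange agrees. I'll descend 0.172 m with a 6 mm shift along tool x.

Converted, 0.035 m is 0.7, 0.006 m is 0.12.

Request:
send_path(steps={"dx":[0.12,0,0,0,0],"dy":[0,0,0,0,0],"dz":[0.6,0.7,0.7,0.6,0.4],"yaw":[0,0,0,0,0],"finger_gap":[0.085,0.085,0.085,0.085,0.085]})

```text
time: 3.65
eef_pos: [0.4786, 0.2951, 0.1283]
tool_rot: [[0.0, 1.0, -0.003], [1.0, -0.0, -0.002], [-0.002, -0.003, -1.0]]
force: [-0.5, -0.6, 0.6]
grip_width: 0.0849
finger_force: 0.0
```

Request:
send_path(steps={"dx":[0,0,0,0,0],"dy":[0,0,0,0,0],"dz":[0.3,0.14,0,0,0],"yaw":[0,0,0,0,0],"finger_gap":[0.085,0.085,0.085,0.085,0.085]})

```text
time: 4.15
eef_pos: [0.4811, 0.2965, 0.1111]
tool_rot: [[0.0, 1.0, 0.003], [1.0, -0.0, 0.001], [0.001, 0.003, -1.0]]
force: [0.6, -0.3, 0.7]
grip_width: 0.0851
finger_force: 0.0
```

```bash
python3 w.py wrist2
```

```text
4.2 [0.481  0.2965 0.111 ] [ 0.0026  0.0012 -1.    ] [ 0.4336  0.1551 -0.0245  1.3883  0.      2.0045]
probe_tip [([65.4, 228.9], 0.86, array([0.4255, 0.4103, 0.01  ])), ([294.2, 443.8], 0.8, array([0.5805, 0.2481, 0.01  ])), ([243.5, 180.0], 0.77, array([0.3797, 0.2905, 0.01  ])), ([177.1, 485.5], 0.63, array([0.599 , 0.3396, 0.01  ]))]
probe_grip [([330.4, 314.1], 0.7, array([0.4796, 0.2944, 0.128 ])), ([337.7, 84.7], 0.7, array([0.3828, 0.291 , 0.128 ])), ([14.6, 152.6], 0.69, array([0.4291, 0.4097, 0.128 ])), ([221.4, 615.7], 0.62, array([0.5933, 0.3419, 0.128 ]))]
probe [([245.8, 180.6], 0.87, array([0.3799, 0.2887, 0.01  ])), ([174.7, 485.5], 0.83, array([0.5988, 0.3412, 0.01  ])), ([240.7, 313.0], 0.75, array([0.4784, 0.2926, 0.01  ])), ([293.1, 443.0], 0.61, array([0.5797, 0.2491, 0.01  ]))]
guide_mouth []
chip_top []
```

Converted, 0.002 m is 0.04, -0.001 m is -0.02.

Request:
send_path(steps={"dx":[-0.02,0,0,0,0],"dy":[-0.02,0,0,0,0],"dz":[0.04,0,0,0,0],"yaw":[0,0,0,0,0],"finger_gap":[0.06,0.04,0.03,0.025,0.02]}, clamp_n=32)

```text
time: 4.95
eef_pos: [0.4791, 0.295, 0.1074]
tool_rot: [[0.0, 1.0, 0.0], [1.0, -0.0, 0.0], [0.0, 0.0, -1.0]]
force: [0.1, 0.0, 0.7]
grip_width: 0.0252
finger_force: 31.7
```

Request:
send_path(steps={"dx":[0,0,0,0],"dy":[0,0,0,0],"dz":[0,0,0,0],"yaw":[0,0,0,0],"finger_gap":[0.015,0.015,0.015,0.015]})

```text
time: 5.35
eef_pos: [0.4791, 0.295, 0.1074]
tool_rot: [[0.0, 1.0, 0.0], [1.0, -0.0, 0.0], [0.0, 0.0, -1.0]]
force: [1.1, -0.5, 0.7]
grip_width: 0.0252
finger_force: 31.7
```

Converted, -0.02 m is -0.4, -0.012 m is -0.24.

Request:
send_path(steps={"dx":[0,0,0,0,0],"dy":[0,0,0,0,0],"dz":[-0.1,-0.24,-0.4,-0.4,-0.4],"yaw":[0,0,0,0,0],"finger_gap":[0.015,0.015,0.015,0.015,0.015]})

```text
time: 5.85
eef_pos: [0.4788, 0.295, 0.1859]
tool_rot: [[-0.0, 1.0, 0.0], [1.0, 0.0, 0.0], [0.0, 0.0, -1.0]]
force: [0.7, 1.0, -1.4]
grip_width: 0.0254
finger_force: 31.7
```

Request:
send_path(steps={"dx":[0,0,0,0,0],"dy":[0,0,0,0,0],"dz":[-0.4,-0.4,-0.4,-0.4,-0.26],"yaw":[0,0,0,0,0],"finger_gap":[0.015,0.015,0.015,0.015,0.015]})

```text
time: 6.35
eef_pos: [0.4792, 0.2951, 0.2802]
tool_rot: [[-0.0, 1.0, 0.003], [1.0, 0.0, 0.001], [0.001, 0.003, -1.0]]
force: [0.8, 0.0, -2.0]
grip_width: 0.025
finger_force: 31.8
```

Request:
send_path(steps={"dx":[0,0,0],"dy":[0,0,0],"dz":[0,0,0],"yaw":[0,0,0],"finger_gap":[0.015,0.015,0.015]})

```text
time: 6.65
eef_pos: [0.4785, 0.2948, 0.2763]
tool_rot: [[-0.0, 1.0, -0.002], [1.0, -0.0, -0.001], [-0.001, -0.002, -1.0]]
force: [-0.4, -0.4, -1.2]
grip_width: 0.0253
finger_force: 31.8
```

```bash
python3 - <<'E'
from h import *
np.set_printoptions(precision=4,suppress=True)
s=env.observe();e=s['eef_pos'];print(e)
rs=[]
a={}
for n in ['scene','side','wrist']:
    c=cap(n,n+'_l')
    tip=np.array(e)+[0,0,-.0974]; print(n,'pred tip',proj(c,tip))
    for q in ['probe_tip','probe_grip']:
        print(q,[(np.round(x['pixel'],1).tolist(),round(x['p'],2)) for x in eyes.landmark_of(q,n)[:5]])
E
```

```text
[0.4785 0.2948 0.2763]
scene pred tip (np.float64(135.60839184836578), np.float64(399.233969653419))
probe_tip [([137.1, 400.8], 0.92), ([206.2, 434.1], 0.82), ([222.9, 396.4], 0.79), ([150.7, 414.1], 0.78), ([154.6, 363.9], 0.58)]
probe_grip [([116.1, 418.1], 0.94), ([124.9, 368.0], 0.9), ([180.0, 443.6], 0.89), ([96.6, 404.7], 0.83), ([195.4, 405.5], 0.81)]
side pred tip (np.float64(279.49034591802985), np.float64(332.11714923265316))
probe_tip [([385.1, 338.0], 0.95), ([338.4, 276.0], 0.92), ([280.8, 333.1], 0.87), ([343.6, 371.9], 0.76), ([312.2, 295.2], 0.68)]
probe_grip [([276.7, 292.9], 0.95), ([298.0, 274.0], 0.85), ([306.7, 380.3], 0.71), ([232.0, 334.6], 0.63), ([345.6, 339.2], 0.63)]
wrist pred tip (np.float64(237.04404126831736), np.float64(316.93455742515425))
probe_tip [([237.9, 317.3], 0.82), ([195.3, 232.4], 0.76), ([229.9, 401.6], 0.71), ([154.7, 425.1], 0.65)]
probe_grip [([164.6, 461.0], 0.71), ([266.6, 430.1], 0.7), ([69.4, 244.7], 0.58)]
```

Converted, -0.025 m is -0.5, -0.02 m is -0.4.

Request:
send_path(steps={"dx":[-0.2,-0.4,-0.5,-0.5,-0.5],"dy":[0.04,0.06,0.08,0.08,0.08],"dz":[0,0,0,0,0],"yaw":[0,0,0,0,0],"finger_gap":[0.015,0.015,0.015,0.015,0.015]})

```text
time: 7.6
eef_pos: [0.4961, 0.1884, 0.2774]
tool_rot: [[0.0, 1.0, 0.0], [1.0, -0.0, -0.0], [-0.0, 0.0, -1.0]]
force: [0.4, -0.2, -0.8]
grip_width: 0.0254
finger_force: 31.8
```

Request:
send_path(steps={"dx":[-0.5,-0.5,-0.5,-0.5,-0.5],"dy":[0.08,0.08,0.08,0.08,0.08],"dz":[0,0,0,0,0],"yaw":[0,0,0,0,0],"finger_gap":[0.015,0.015,0.015,0.015,0.015]})

```text
time: 8.1
eef_pos: [0.516, 0.0632, 0.2775]
tool_rot: [[0.0, 1.0, 0.0], [1.0, -0.0, -0.0], [-0.0, 0.0, -1.0]]
force: [0.8, -0.3, -1.3]
grip_width: 0.025
finger_force: 31.8
```

Request:
send_path(steps={"dx":[-0.5,-0.4,-0.3,-0.1,0],"dy":[0.08,0.06,0.04,0,0],"dz":[0,0,0,0,0],"yaw":[0,0,0,0,0],"finger_gap":[0.015,0.015,0.015,0.015,0.015]})

```text
time: 8.6
eef_pos: [0.5249, -0.0005, 0.2773]
tool_rot: [[0.001, 1.0, -0.0], [1.0, -0.001, 0.0], [0.0, -0.0, -1.0]]
force: [0.4, 0.3, -1.2]
grip_width: 0.0252
finger_force: 31.8
```

Request:
send_path(steps={"dx":[0,0],"dy":[0,0],"dz":[0,0],"yaw":[0,0],"finger_gap":[0.015,0.015]})

```text
time: 8.8
eef_pos: [0.5249, 0.0009, 0.2774]
tool_rot: [[-0.001, 1.0, 0.0], [1.0, 0.001, 0.0], [0.0, 0.0, -1.0]]
force: [-0.2, 0.2, -1.2]
grip_width: 0.025
finger_force: 31.8
```

```bash
python3 w.py wrist3
```

```text
8.85 [0.5249 0.0009 0.2774] [ 0.      0.0003 -1.    ] [-0.1263  0.0649  0.2092  1.715   0.0003  1.4431]
probe_tip [([237.3, 314.9], 0.73, array([ 0.5227, -0.0576,  0.01  ]))]
probe_grip [([336.7, 315.7], 0.67, array([ 0.5239, -0.1199,  0.128 ]))]
probe [([238.3, 319.2], 0.71, array([ 0.528 , -0.0589,  0.01  ])), ([302.4, 356.4], 0.21, array([ 0.5776, -0.1487,  0.01  ]))]
guide_mouth [([240.8, 316.6], 0.62, array([ 0.5247, -0.0317,  0.096 ])), ([301.6, 355.4], 0.61, array([ 0.5653, -0.0991,  0.096 ]))]
chip_top [([237.3, 510.9], 0.55, array([ 0.7551, -0.0512,  0.028 ]))]
```

View pics/wrist3.png

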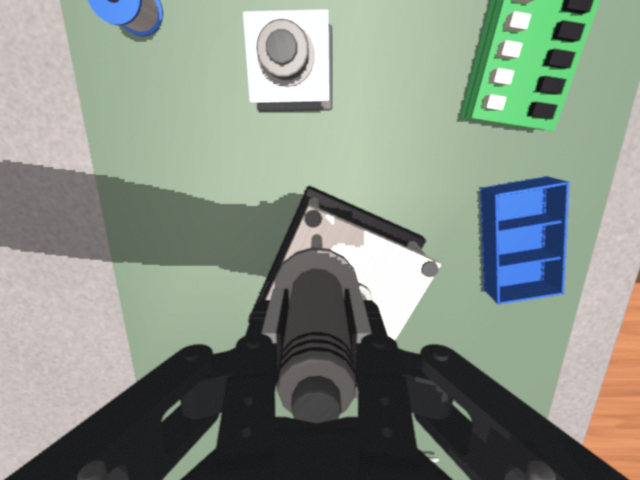

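The collar is almost hidden behind the flange, with its edge at (365, 292), so I'll refine the bore from the first, unobstructed pictures. I'll overlay model circles and correct the scene and side bias using the lifted-tip readings.

```bash
cat > fit.py <<'E'
from h import *
np.set_printoptions(precision=4,suppress=True)
cal={n:eyes.capture(n) for n in ['scene','side']}
w=dict(vfov=68.86615011703122,cx=316.09040798238857,cy=235.35924388790517,world_from_camera=np.array([[1,.0001,.0008,.5245],[-.0003,.9474,.3201,.0827],[-.0007,-.3201,.9474,.3746],[0,0,0,1.]]))
# bias-corrected scene/side (bias = seen - predicted for the lifted tip)
print('corr scene',atz(cal['scene'],266-1.5,268.7-1.6,.096),'corr side',atz(cal['side'],208.5-1.3,345.1-1.,.096))
g=np.array([.5645,-.0990,.096]); S=6; out=[]
for n,c,f in [('wrist',w,'wrist0'),('scene',cal['scene'],'scene0')]:
    im=cv2.imread(f'pics/{f}.png'); r0,c0=[int(v)-30 for v in proj(c,g)]
    a=cv2.resize(im[r0:r0+60,c0:c0+60],None,fx=S,fy=S,interpolation=cv2.INTER_CUBIC)
    for R,col in [(.018,(0,0,255)),(.011,(255,0,0))]:
        for t in np.linspace(0,6.28,60):
            r,q=proj(c,g+[R*np.cos(t),R*np.sin(t),0])
            if n=='scene': r+=1.5;q+=1.6
            cv2.circle(a,(int((q-c0+.5)*S),int((r-r0+.5)*S)),1,col,-1)
    out.append(a)
cv2.imwrite('pics/fit.png',np.hstack(out))
E
python3 fit.py
```

```text
corr scene [ 0.5627 -0.1     0.096 ] corr side [ 0.5666 -0.116   0.096 ]
```

View pics/fit.png

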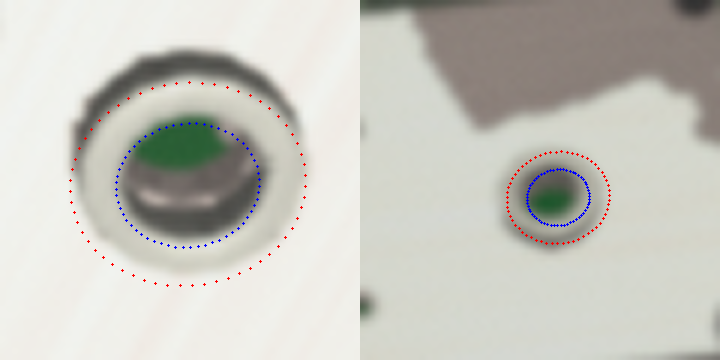

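Converted, -0.025 m is -0.5, -0.02 m is -0.4.

Request:
send_path(steps={"dx":[-0.2,-0.4,-0.5,-0.4,-0.3],"dy":[0.08,0.16,0.2,0.18,0.12],"dz":[0,0,0,0.2,0.2],"yaw":[0,0,0,0,0],"finger_gap":[0.015,0.015,0.015,0.015,0.015]})

```text
time: 9.7
eef_pos: [0.5628, -0.0922, 0.257]
tool_rot: [[0.001, 1.0, 0.001], [1.0, -0.001, -0.001], [-0.001, 0.001, -1.0]]
force: [0.3, 0.7, -1.5]
grip_width: 0.0252
finger_force: 31.8
```

Request:
send_path(steps={"dx":[-0.18,0,0,0,0],"dy":[0.06,0,0,0,0],"dz":[0.2,0.2,0.2,0.1,0.1],"yaw":[0,0,0,0,0],"finger_gap":[0.015,0.015,0.015,0.015,0.015]})

```text
time: 10.2
eef_pos: [0.5646, -0.0981, 0.2169]
tool_rot: [[-0.001, 1.0, -0.0], [1.0, 0.001, 0.0], [0.0, -0.0, -1.0]]
force: [-0.7, 0.1, -1.4]
grip_width: 0.0255
finger_force: 31.8
```

Request:
send_path(steps={"dx":[0,0,0],"dy":[0,0,0],"dz":[0,0,0],"yaw":[0,0,0],"finger_gap":[0.015,0.015,0.015]})

```text
time: 10.5
eef_pos: [0.5653, -0.0988, 0.2181]
tool_rot: [[-0.0, 1.0, 0.001], [1.0, 0.0, -0.0], [-0.0, 0.001, -1.0]]
force: [-0.2, -0.2, -0.9]
grip_width: 0.0252
finger_force: 31.8
```

```bash
python3 - <<'E'
from h import *
np.set_printoptions(precision=4,suppress=True)
e=env.observe()['eef_pos'];print(e)
g=np.array([.565,-.098,.096]); out=[]
for n,S,h in [('wrist',6,33),('scene',6,33),('side',6,33)]:
    c=cap(n); r0,c0=[int(v)-h for v in proj(c,g)]
    if n=='wrist': r0-=5
    a=cv2.resize(c['image'][r0:r0+2*h,c0:c0+2*h,::-1],None,fx=S,fy=S,interpolation=cv2.INTER_CUBIC)
    for R,col in [(.018,(0,0,255)),(.011,(255,0,0))]:
        for t in np.linspace(0,6.28,60):
            r,q=proj(c,g+[R*np.cos(t),R*np.sin(t),0]); cv2.circle(a,(int((q-c0+.5)*S),int((r-r0+.5)*S)),1,col,-1)
    r,q=proj(c,e+np.array([0,0,-.0974])); cv2.circle(a,(int((q-c0+.5)*S),int((r-r0+.5)*S)),2,(0,255,255),-1)
    print(n,'pred tip',r,q,'bore',proj(c,g))
    for k in ['probe_tip','guide_mouth']: print(k,[(np.round(x['pixel'],1).tolist(),round(x['p'],2)) for x in eyes.landmark_of(k,n)[:3]])
    out.append(a)
o=np.hstack(out); cv2.imwrite('pics/over.png',cv2.resize(o,None,fx=790/o.shape[1],fy=790/o.shape[1]))
cv2.imwrite('pics/over_w.png',out[0])
E
```

```text
[ 0.5653 -0.0988  0.2181]
wrist pred tip 237.11095442652993 316.9017337780544 bore (np.float64(225.98056422497712), np.float64(316.4255959342537))
probe_tip [([236.7, 314.4], 0.62)]
guide_mouth [([227.0, 315.7], 0.84)]
scene pred tip 259.88824021778044 267.41832012072643 bore (np.float64(264.88235797823125), np.float64(268.48801839344355))
probe_tip [([221.3, 394.1], 0.97), ([149.1, 416.4], 0.88), ([155.2, 363.9], 0.83)]
guide_mouth [([265.2, 267.3], 0.98)]
side pred tip 203.0993671577415 343.2453966920241 bore (np.float64(210.37318172532204), np.float64(342.9407384781663))
probe_tip [([344.9, 373.6], 0.9), ([204.5, 344.5], 0.69), ([308.3, 295.2], 0.65)]
guide_mouth [([209.1, 340.8], 0.73)]
```

View pics/over.png

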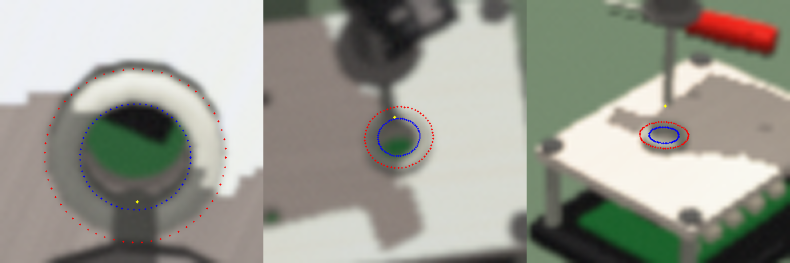

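The wrist overlay matches the collar within about 0.5 mm, with the stem centred. I'll lower to just above the collar and compare all three views directly.

Converted, 0.008 m is 0.16, 0.001 m is 0.02.

Request:
send_path(steps={"dx":[0.02,0,0,0],"dy":[0,0,0,0],"dz":[0.16,0.16,0,0],"yaw":[0,0,0,0],"finger_gap":[0.015,0.015,0.015,0.015]})

```text
time: 11.35
eef_pos: [0.5644, -0.0978, 0.2004]
tool_rot: [[-0.0, 1.0, -0.002], [1.0, 0.0, 0.0], [0.0, -0.002, -1.0]]
force: [0.5, -1.0, -1.7]
grip_width: 0.0252
finger_force: 31.8
```

```bash
python3 - <<'E'
from h import *
np.set_printoptions(precision=4,suppress=True)
e=env.observe()['eef_pos'];print(e)
t=np.array(e)+[0,0,-.0974]; out=[]
for n,S,h in [('wrist',6,33),('scene',11,18),('side',11,18)]:
    c=cap(n); r0,c0=[int(v)-h for v in proj(c,[.565,-.098,.096])]
    a=cv2.resize(c['image'][r0:r0+2*h,c0:c0+2*h,::-1],(396,396),interpolation=cv2.INTER_CUBIC); S=396/2/h
    r,q=proj(c,t); cv2.circle(a,(int((q-c0+.5)*S),int((r-r0+.5)*S)),2,(0,255,255),-1)
    r,q=proj(c,[t[0],t[1],.096]); cv2.circle(a,(int((q-c0+.5)*S),int((r-r0+.5)*S)),2,(0,0,255),-1)
    print(n,S,'tip',proj(c,t),[(np.round(x['pixel'],1).tolist(),round(x['p'],2)) for k in ['probe_tip','guide_mouth'] for x in eyes.landmark_of(k,n)[:3]]); out.append(a)
o=np.vstack([np.hstack(out[1:]),np.hstack([out[0],out[0]*0])]); cv2.imwrite('pics/over2.png',cv2.resize(np.hstack(out[1:]),None,fx=1,fy=1)); cv2.imwrite('pics/over2w.png',out[0])
E
```

```text
[ 0.5644 -0.0978  0.2004]
wrist 6.0 tip (np.float64(237.2317444119572), np.float64(317.24095724531117)) [([238.9, 316.4], 0.78), ([165.1, 530.7], 0.44), ([236.5, 318.3], 0.8)]
scene 11.0 tip (np.float64(263.1733308350007), np.float64(268.2008128350842)) [([222.8, 394.4], 0.65), ([152.4, 363.7], 0.62), ([209.3, 434.3], 0.6), ([263.7, 265.9], 0.56)]
side 11.0 tip (np.float64(208.44286402768495), np.float64(343.1975305087673)) [([343.0, 374.3], 0.94), ([312.8, 295.0], 0.85), ([208.8, 341.6], 0.8), ([209.1, 342.4], 0.78)]
```

View pics/over2.png

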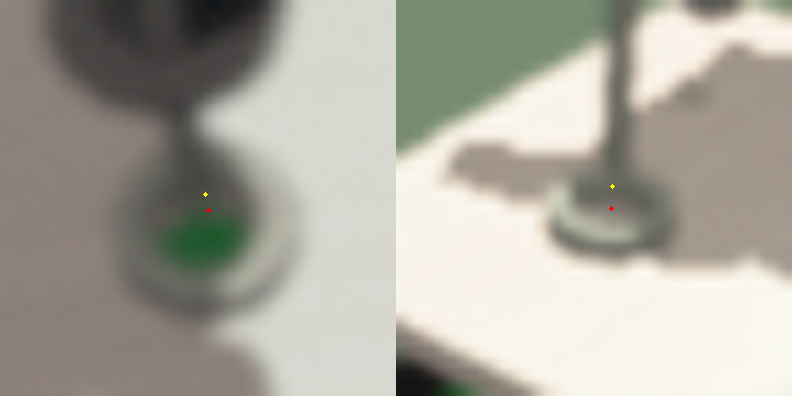

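Scene: the stem axis meets the collar (centre about (208, 208)) roughly 0.5 px left. Side: the stem (x 619) is about 0.7 px right of the collar centre (x 611). Both mean the tip is about 1 mm short in +x, so I'll shift that and descend.

Converted, 0.005 m is 0.1, 0.001 m is 0.02.

Request:
send_path(steps={"dx":[0,0,0,0,0],"dy":[0.02,0,0,0,0],"dz":[0,0.08,0.1,0.1,0.1],"yaw":[0,0,0,0,0],"finger_gap":[0.015,0.015,0.015,0.015,0.015]})

```text
time: 12.3
eef_pos: [0.5658, -0.098, 0.1815]
tool_rot: [[-0.0, 1.0, -0.001], [1.0, 0.0, 0.0], [0.0, -0.001, -1.0]]
force: [1.2, 0.1, -0.7]
grip_width: 0.0253
finger_force: 31.8
```

Request:
send_path(steps={"dx":[0,0,0,0,0],"dy":[0,0,0,0,0],"dz":[0.1,0.1,0.1,0.1,0.1],"yaw":[0,0,0,0,0],"finger_gap":[0.015,0.015,0.015,0.015,0.015]})

```text
time: 12.8
eef_pos: [0.566, -0.098, 0.1569]
tool_rot: [[0.0, 1.0, -0.0], [1.0, -0.0, 0.0], [0.0, -0.0, -1.0]]
force: [-0.6, 0.8, -1.4]
grip_width: 0.0252
finger_force: 31.8
```

Request:
send_path(steps={"dx":[0,0,0,0,0],"dy":[0,0,0,0,0],"dz":[0.1,0.1,0,0,0],"yaw":[0,0,0,0,0],"finger_gap":[0.015,0.015,0.015,0.015,0.015]})

```text
time: 13.3
eef_pos: [0.5662, -0.0981, 0.1477]
tool_rot: [[0.0, 1.0, 0.001], [1.0, -0.0, -0.0], [-0.0, 0.001, -1.0]]
force: [-0.1, -1.1, -1.8]
grip_width: 0.0251
finger_force: 31.8
```

Converted, 0.005 m is 0.1, 0.002 m is 0.04.

Request:
send_path(steps={"dx":[0,0,0,0,0],"dy":[0,0,0,0,0],"dz":[0.1,0.1,0.04,0,0],"yaw":[0,0,0,0,0],"finger_gap":[0.015,0.015,0.015,0.015,0.015]})

```text
time: 13.8
eef_pos: [0.5659, -0.098, 0.1351]
tool_rot: [[-0.0, 1.0, -0.0], [1.0, 0.0, 0.0], [0.0, -0.0, -1.0]]
force: [-0.0, 0.5, -1.4]
grip_width: 0.0252
finger_force: 31.8
```

Request:
send_path(steps={"dx":[0,0,0,0,0],"dy":[0,0,0,0,0],"dz":[0,0,0,0,0],"yaw":[0,0,0,0,0],"finger_gap":[0.015,0.015,0.015,0.015,0.015]})

```text
time: 14.3
eef_pos: [0.566, -0.098, 0.1354]
tool_rot: [[0.0, 1.0, 0.0], [1.0, -0.0, -0.0], [-0.0, 0.0, -1.0]]
force: [-0.7, 0.5, -1.2]
grip_width: 0.025
finger_force: 31.8
```

```bash
python3 - <<'E'
from h import *
e=env.observe()['eef_pos'];print(e)
out=[]
for n in ['scene','side']:
    c=cap(n); h=24; r0,c0=[int(v)-h for v in proj(c,[.565,-.098,.11])]
    out.append(cv2.resize(c['image'][r0:r0+2*h,c0:c0+2*h,::-1],(396,396),interpolation=cv2.INTER_CUBIC))
    print(proj(c,np.array(e)-[0,0,.0974]),[(np.round(x['pixel'],1).tolist(),round(x['p'],2)) for k in ['probe_tip','probe_grip','guide_mouth'] for x in eyes.landmark_of(k,n)[:3]])
cv2.imwrite('pics/fin.png',np.hstack(out))
E
```

```text
[ 0.56602778 -0.0979982   0.13537818]
(np.float64(276.93920345801723), np.float64(270.46748860135347)) [([208.8, 433.8], 0.88), ([222.6, 396.7], 0.75), ([156.8, 363.9], 0.72), ([129.1, 366.2], 0.9), ([118.3, 418.3], 0.85), ([182.3, 442.1], 0.79), ([263.8, 267.6], 0.97)]
(np.float64(226.42604442572153), np.float64(341.87339215408997)) [([385.9, 338.7], 0.88), ([310.5, 296.9], 0.75), ([345.3, 371.2], 0.59), ([273.3, 293.6], 0.9), ([308.9, 382.0], 0.88), ([298.5, 272.6], 0.88), ([206.9, 344.3], 0.86), ([393.5, 275.8], 0.68)]
```

View pics/fin.png

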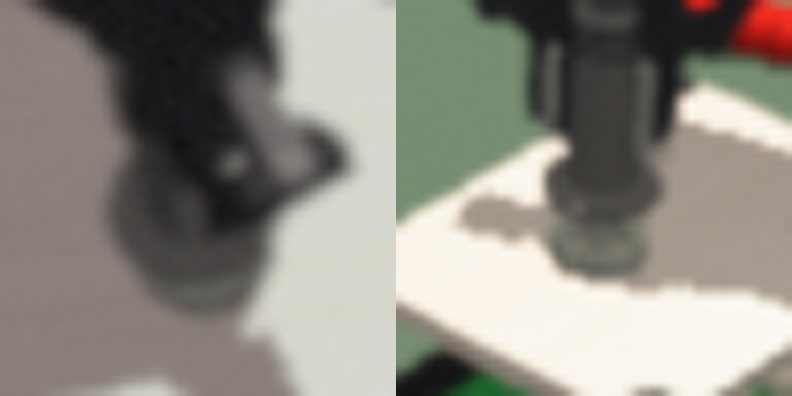

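The side view shows the flange and collar concentric to about 0.7 mm. The scene view suggests 1–2 mm more in +y, so I'll trim 1 mm in y, settle, and hand in.

Converted, 0.001 m is 0.02.

Request:
send_path(steps={"dx":[0.02,0,0,0,0],"dy":[0,0,0,0,0],"dz":[0,0,0,0,0],"yaw":[0,0,0,0,0],"finger_gap":[0.015,0.015,0.015,0.015,0.015]})

```text
time: 15.2
eef_pos: [0.566, -0.097, 0.1353]
tool_rot: [[0.0, 1.0, 0.0], [1.0, -0.0, 0.0], [0.0, 0.0, -1.0]]
force: [0.3, 0.5, -1.6]
grip_width: 0.0249
finger_force: 31.8
```

Request:
send_path(steps={"dx":[0,0,0,0,0],"dy":[0,0,0,0,0],"dz":[0,0,0,0,0],"yaw":[0,0,0,0,0],"finger_gap":[0.015,0.015,0.015,0.015,0.015]})

```text
time: 15.7
eef_pos: [0.566, -0.097, 0.1353]
tool_rot: [[0.0, 1.0, 0.0], [1.0, -0.0, -0.0], [-0.0, 0.0, -1.0]]
force: [-1.1, -0.6, -1.4]
grip_width: 0.0254
finger_force: 31.8
```

```bash
python3 -c "
from rig import close_job
print(close_job())"
```

```text
the job is handed in; nothing more can be done
None
```

I handed the job in at 15.7 s with the slim probe held at about 32 N, upright through the guide bore. By my estimate its tip is about 10 mm above the chip and within 1–2 mm of the bore axis. I felt no contact with the fixture, and no verdict came back.

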